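Turn the griddle timer face up and key in eleven minutes

TASK

The kitchen timer beside the griddle has been left lying on its face: turn it over so that it lies flat on its back on the cart top, setting it down gently whenever you let go of it and never letting it drop or topple over. Then set it to eleven minutes and start it: press the red clear key, the blue ten-minute key, the yellow one-minute key and the green start key in that order, one key at a time, each pushed fully down and let spring back before the next. Leave the timer lying there face up and let go, and leave the griddle's switch and everything else on the cart where they are.

Things in the scene. Friction and masses are not known exactly. Their poses are not given: they have to be found in the camera images.
- timer: loose white plastic kitchen timer, 0.12 to 0.22 kg, a block 104 (its x) by 60 (its y) by 36 mm (its z). Origin: centre of its flat back. z points out of the face with the keys, x to the display end, y to the left of a reader who has the display end away from him. It starts face down: z points down, origin 36 mm above the cart top. Grip it by its flat sides, 60 mm apart; the ends are too far apart
- timer_display_end (a point): centre of the timer's short end at the display, at (52, 0, 18) mm in the timer's frame. Over the 36 mm next to it the display bezel, as wide as the timer, stands 6 mm higher than the key deck, so the timer is 36 mm thick here. The back is grey; in this half it has a dark magnet bar, without effect here. The timer stands steadily on this end
- timer_lip_end (a point): centre of the timer's other short end, at (-52, 0, 18) mm in the timer's frame. A lip 8 mm long here, as wide as the timer, also stands 6 mm above the key deck; between lip and bezel the timer is 30 mm thick. Face down it rests on lip and bezel, keys clear of the cart. On the back this half has the battery door. The timer stands steadily on this end too
- red_top (a point): centre of the top of the red clear key, a round red push button 15 mm across, standing 4.5 mm proud of the grey key deck (34.5 mm above the timer's back). In the timer's frame it lies at (-28, 14.5, 34.5) mm. It moves with the key; its z axis points out of the face
- key_red (a joint): how far the red clear key is pushed in (m): 0 up, 0.0035 fully down; a spring key, about 1 N to start, 4 N at the bottom, springs back by itself
- blue_top (a point): centre of the top of the blue ten-minute key, a round blue push button 15 mm across, standing 4.5 mm proud of the grey key deck (34.5 mm above the timer's back). In the timer's frame it lies at (0, 14.5, 34.5) mm. It moves with the key; its z axis points out of the face
- key_blue (a joint): how far the blue ten-minute key is pushed in (m): 0 up, 0.0035 fully down; a spring key, about 1 N to start, 4 N at the bottom, springs back by itself
- yellow_top (a point): centre of the top of the yellow one-minute key, a round yellow push button 15 mm across, standing 4.5 mm proud of the grey key deck (34.5 mm above the timer's back). In the timer's frame it lies at (0, -14.5, 34.5) mm. It moves with the key; its z axis points out of the face
- key_yellow (a joint): how far the yellow one-minute key is pushed in (m): 0 up, 0.0035 fully down; a spring key, about 1 N to start, 4 N at the bottom, springs back by itself
- green_top (a point): centre of the top of the green start key, a round green push button 15 mm across, standing 4.5 mm proud of the grey key deck (34.5 mm above the timer's back). In the timer's frame it lies at (-28, -14.5, 34.5) mm. It moves with the key; its z axis points out of the face
- key_green (a joint): how far the green start key is pushed in (m): 0 up, 0.0035 fully down; a spring key, about 1 N to start, 4 N at the bottom, springs back by itself
- switch_tip (a point): tip of the toggle switch on the front face of the black electric griddle, a fixed bystander along the back of the cart: 280 mm deep (x), 520 mm wide (y) plus a handle at each end, 88 mm high, turned by up to 0.05 rad. The tip stands about 45 mm above the cart, 25 mm in front of the griddle's face and 80 mm to the left (+y) of its middle
- griddle_switch (a joint): the griddle's small steel toggle switch; 0 as it is set now, negative when pushed down (to -0.7 rad). To be left alone
- basket: bystander: loose white plastic tortilla basket, round, 208 mm across the rim, 68 mm high; origin at the centre of its underside
- bowl: bystander: loose empty terracotta-coloured stoneware bowl, 150 mm across, 60 mm high; origin at the centre of its underside
- spatula: bystander: loose steel spatula with a black handle, 300 mm long, lying flat along its x, handle to -x; origin at its middle underneath
- oil: bystander: loose amber oil bottle with green cap, 60 mm across, 200 mm high; origin at the centre of its underside
- salsa: bystander: loose red jar with steel lid, 72 mm across, 90 mm high; origin at the centre of its underside
- salt: bystander: loose white waisted salt shaker, 46 mm across, 76 mm high; origin at the centre of its underside
- pepper: bystander: loose dark wooden pepper shaker of the same shape, 46 mm across, 76 mm high; origin at the centre of its underside
Not all that is in view belongs to the job. Leave any orange or turquoise look-alike of the timer alone.

How it is judged:
On the way, in this order (a step that is already met when the one before it is completed fails the run):
1. the timer lies flat on its back on the cart top, face up, let go and at rest, no key down (angle between timer's own z axis and vertical below 0.12 rad and height (world z) of timer between -0.004 and 0.006 m and contact force between the fingers and timer below 0.1 N and linear speed of timer below 0.03 m/s and angular speed of timer below 0.3 rad/s and value of joint each of key_red, key_blue, key_yellow, key_green below 0.001 m), for 0.2 s.
2. the red clear key is pushed home (more than 2.4 of its 3.5 mm) and the other keys are up (value of joint key_red above 0.0024 m and value of joint each of key_blue, key_yellow, key_green below 0.001 m and angle between timer's own z axis and vertical below 0.12 rad and height (world z) of timer between -0.004 and 0.006 m), for 0.03 s.
3. the red clear key has sprung back and all keys are up (value of joint each of key_red, key_blue, key_yellow, key_green below 0.001 m), for 0.05 s.
4. the blue ten-minute key is pushed home (more than 2.4 of its 3.5 mm) and the other keys are up (value of joint key_blue above 0.0024 m and value of joint each of key_red, key_yellow, key_green below 0.001 m and angle between timer's own z axis and vertical below 0.12 rad and height (world z) of timer between -0.004 and 0.006 m), for 0.03 s.
5. the blue ten-minute key has sprung back and all keys are up (all of step 3), for 0.05 s.
6. the yellow one-minute key is pushed home (more than 2.4 of its 3.5 mm) and the other keys are up (value of joint key_yellow above 0.0024 m and value of joint each of key_red, key_blue, key_green below 0.001 m and angle between timer's own z axis and vertical below 0.12 rad and height (world z) of timer between -0.004 and 0.006 m), for 0.03 s.
7. the yellow one-minute key has sprung back and all keys are up (all of step 5), for 0.05 s.
8. the green start key is pushed home (more than 2.4 of its 3.5 mm) and the other keys are up (value of joint key_green above 0.0024 m and value of joint each of key_red, key_blue, key_yellow below 0.001 m and angle between timer's own z axis and vertical below 0.12 rad and height (world z) of timer between -0.004 and 0.006 m), for 0.03 s.
At the end, for the whole second after the job is handed in: the timer lies flat on its back on the cart top (within 0.12 rad, back within 6 mm of the top), face up, at rest, let go, with all four keys up (all of step 7 and angle between timer's own z axis and vertical below 0.12 rad and height (world z) of timer between -0.004 and 0.006 m and contact force between the fingers and timer below 0.1 N and linear speed of timer below 0.03 m/s and angular speed of timer below 0.3 rad/s); the robot touches nothing.
It fails at once if two keys are down at once (value of joint each of key_red, key_blue above 0.002 m or value of joint each of key_red, key_yellow above 0.002 m or value of joint each of key_red, key_green above 0.002 m or value of joint each of key_blue, key_yellow above 0.002 m or value of joint each of key_blue, key_green above 0.002 m or value of joint each of key_yellow, key_green above 0.002 m).
It fails at once if the timer is dropped or left to topple: it moves out of the fingers faster than 0.6 m/s or turns faster than 9 rad/s (contact force between the fingers and timer below 0.05 N and (linear speed of timer above 0.6 m/s or angular speed of timer above 9 rad/s)).
It fails at once if another thing on the cart is pushed more than 30 mm or tipped over (distance of any of basket, bowl, spatula, oil, salsa, salt, pepper from where it was at the start of the episode above 0.03 m or angle between any of basket, bowl, oil, salsa, salt, pepper's own z axis and vertical above 0.5 rad).
It fails at once if the griddle's switch is moved by more than 0.25 rad (value of joint griddle_switch below -0.25 rad).
It also fails if it takes over 64 s, if anything falls off the work surface, if the arm or the gripper's body presses on something with over 40 N, if the wrist force passes 120 N, or if a joint passes its speed limit or range.

ROBOT

A 6-joint arm with a two-finger parallel gripper is mounted at the origin on the work surface. World frame = base frame: x ahead of the robot, y to its left, z up, the work surface at z = 0. Lengths are in m, angles in rad, forces in N, time in s.
With the tool pointing down it reaches from about 0.15 to 0.775 m from the base axis. Payload 6.1 kg.
Tool frame: the origin (TCP) lies at the very end of the fingers, on their centre line; the grasp point (between the pads) lies 19 mm behind it; z points along the fingers, y is the line along which they close (so a half turn about z gives the same grasp; the last joint's range is limited). The gripper opens to 85 mm and grips with 20 to 120 N. Pads are 22 mm wide; open, the fingers measure 114 mm over their backs; the gripper's body (76 mm by 85 mm) begins 54 mm behind the grasp point. The pads swing forward as they close: fully open they stand 13 mm farther back than shut.
Start: joints at [1.321, 0.126, -0.04, 1.405, 0, 1.571], TCP at [0.13, 0.509, 0.231] pointing down, gripper open.
Joint ranges: [-2.72, 2.72], [-0.95, 1.95], [-1.27, 1.35], [-1.78, 2.02], [-1.46, 1.47], [-3.14, 3.14]. Speed limits (rad/s): [2.39, 2.39, 3.01, 3.14, 3.14, 3.14].

INTERFACE

Orientations are given as a unit quaternion [w, x, y, z].
In Python, from station import arm, grab_frame, get_calibration, trace gives the robot as it stands.
- The arm moves only by the tool carry_out, never from a script. Its argument "steps" is a list that holds one entry, the list of rows, each a list of 4 numbers: the shift along the tool's x, y, z as a fraction of full scale, then the turn about the tool's z as a fraction of full scale. A call has 1 to 20 rows; each row is the pose to reach, as a shift and turn from the pose commanded when the call began, along the tool's axes at that moment; what a row does not reach only later rows make up. Full scale, the value 1, is 250 mm for a shift and pi/4 rad for a turn. A row lasts 1/8 s, in which the tool goes at most 62.5 mm and 10.7 degrees, less where a joint would pass 70% of its speed; a pose out of reach is approached as far as the arm can. A call with a number of a shift or a turn outside -1 to 1 is refused whole. A call with a gripper value outside its range is refused whole. "hand" is the opening, from -1 (shut) to 1 (fully open), set as the call begins (left out, the last holds). The fingers move at their own pace and stop on an object; the grip force is fixed at half the most. Time passes only in rows, so rows that repeat a pose let the fingers close. It gives the time, the measured TCP pose, the force, the opening and the grip force at its end, in the units of the state.
- arm.get_obs(): the state, without advancing time (a new reading comes with each control period).
- grab_frame(name): name is "scene" or "top" or "wrist"; returns the picture (384x512x3 uint8, red, green, blue); there is no depth.
- get_calibration(name): a dict with "K" (3x3 intrinsics, pixels), "xyz" and "rotation" of the camera in the world; the wrist camera has in their place "T_tool_cam" (4x4, takes a point from camera to tool coordinates, whose origin is the TCP and whose axes are the flange's). Camera axes: x right, y down, z forward; pixel columns grow to the right and rows downward; lengths in m; the calibration is good to about 2 mm. A picture is of the moment at which its call begins: read the wrist's pose just before it. get_calibration takes no time and is no camera call.
- arm.hand_in(): hands the job in; it is judged then, once.
Trained networks look in the newest picture that a camera, given by its name, has taken for a name from the list of things; names that differ only in an ending like _2 or _b are one class to them, and where a whole thing is asked for, a point or a joint stands for the part that bears it (a point fixed in the world has none). Each returns a list of dicts, best first, with "score" (0 to 1); they miss things now and then, are a little off and sometimes report something else, mostly with a low value. They report only what shows in the picture. A call takes as long as a camera call. They do not tell look-alikes from the thing itself.
- trace(query, camera): "pixels" (384x512 bool, what is visible of it) and "box" ([left, top, width, height] in pixels, round what is visible of it).
The state is a dict: "time": time; "joints": joint angles; "dq": joint speeds; "effort": joint torques, N m; "position": TCP position; "tool_rot": TCP orientation; "wrist_force": force on the tool from outside, world axes, zero at the start; "wrist_torque": the same for the moment, N m; "finger_gap": finger opening in m; "finger_force": force on a finger pad.
Only numpy, scipy, OpenCV 4.12 (cv2) and the standard library are available. Lean on these libraries where they do the work, as an engineer would, in place of code of your own. Each camera call takes 0.05 s, during which the arm holds its last target. There are 200 camera calls.

## Working session

There is one attempt and no reset: what is moved stays moved. The work goes in short steps, Python scripts to look and compute and a tool call to move; the robot and the scene stay as the last step left them, time stands still between calls to the robot, and variables do not carry over. Pictures are saved under pics/ and viewed, at most 10 in all, crops included, and the job is handed in when it is done.

Besides the shell and the picture viewer there is one more tool, called after "Emit:" in YAML: its name, and indented under it one key for each argument. carry_out: Moves the arm, as the interface text tells. Its arguments: {"type":"object","properties":{"steps":{"type":"array","items":{"type":"array","items":{"type":"array","items":{"type":"number","minimum":-1,"maximum":1}}}},"hand":{"type":"number"}},"required":["steps"]}

```bash
mkdir -p pics; ls
cat > h.py <<'E'
import numpy as np, cv2
from station import arm, grab_frame, get_calibration, trace
from scipy.spatial.transform import Rotation as R
def cam(n):
    c=get_calibration(n); K=np.array(c["K"])
    if n=="wrist":
        o=arm.get_obs(); q=o["tool_rot"]; T=np.eye(4); T[:3,:3]=R.from_quat([q[1],q[2],q[3],q[0]]).as_matrix(); T[:3,3]=o["position"]
        T=T@np.array(c["T_tool_cam"]); return K,T[:3,3],T[:3,:3]
    r=np.array(c["rotation"])
    if r.size==4: r=R.from_quat([r[1],r[2],r[3],r[0]]).as_matrix()
    return K,np.array(c["xyz"]),r
def onz(c,uv,z):
    K,p,r=c; d=r@np.linalg.solve(K,np.array([uv[0],uv[1],1.])); return p+d*(z-p[2])/d[2]
def proj(c,X):
    K,p,r=c; v=K@(r.T@(np.array(X)-p)); return v[:2]/v[2]
def tri(c1,u1,c2,u2):
    A=[];b=[]
    for c,u in((c1,u1),(c2,u2)):
        K,p,r=c; d=r@np.linalg.solve(K,np.array([u[0],u[1],1.])); d/=np.linalg.norm(d); M=np.eye(3)-np.outer(d,d); A.append(M); b.append(M@p)
    return np.linalg.solve(sum(A),sum(b))
def save(n,f): cv2.imwrite(f"pics/{f}.png",n[:,:,::-1])
E
python3 - <<'E'
from h import *
o=arm.get_obs(); print(o)
ims=[]
for n in("scene","top","wrist"):
    im=grab_frame(n); ims.append(im); c=cam(n); print(n,c[0][0,0],c[1].round(3),c[2].round(2).tolist())
    for t in trace("timer",n):
        print(n,t["score"],t["box"])
save(np.hstack([cv2.resize(ims[0],(400,300)),cv2.resize(ims[2],(400,300))]),"sw"); save(cv2.resize(ims[1],(800,600)),"top")
E
```

```text
pics
{'time': 0.0, 'joints': array([ 1.32100346e+00,  1.26377205e-01, -4.06142096e-02,  1.40541967e+00,
        1.71290252e-07,  1.57080316e+00]), 'dq': array([-0.00111062,  0.0002669 , -0.00099084,  0.00185899,  0.00077494,
       -0.00095989]), 'effort': array([ 3.27211028e-04, -4.35909534e+01,  3.52926278e+01,  1.73748715e-02,
        4.10612404e-05, -4.97297520e-06]), 'position': array([0.12967787, 0.5082991 , 0.23052711]), 'tool_rot': array([-1.00659210e-04,  1.24575324e-01,  9.92209825e-01, -8.01081007e-04]), 'wrist_force': array([0.22697501, 0.2692088 , 0.93835028]), 'wrist_torque': array([-1.74168413e-05, -9.70923262e-03,  2.76252257e-02]), 'finger_force': 0.0, 'finger_gap': 0.08506077187772586}
scene 369.31564954005285 [1.265 0.02  1.025] [[-0.05, 0.8, -0.6], [1.0, 0.04, -0.03], [-0.0, -0.6, -0.8]]
scene 0.83 [229.0, 180.3, 33.4, 18.5]
scene 0.74 [243.2, 208.9, 19.7, 34.2]
scene 0.63 [245.2, 147.9, 28.0, 25.5]
top 369.8547403197358 [0.415 0.002 1.364] [[-0.03, -0.99, 0.1], [-1.0, 0.03, -0.01], [0.01, -0.1, -1.0]]
top 0.76 [251.3, 159.5, 20.5, 24.9]
top 0.76 [208.4, 178.2, 26.0, 29.9]
top 0.71 [255.5, 197.3, 32.2, 22.5]
top 0.67 [251.0, 234.1, 27.3, 33.4]
wrist 270.1841242045867 [0.056 0.527 0.372] [[0.25, 0.93, 0.29], [0.97, -0.24, -0.07], [-0.0, 0.29, -0.96]]
wrist 0.55 [2.1, 333.7, 6.8, 8.5]
```

View pics/top.png

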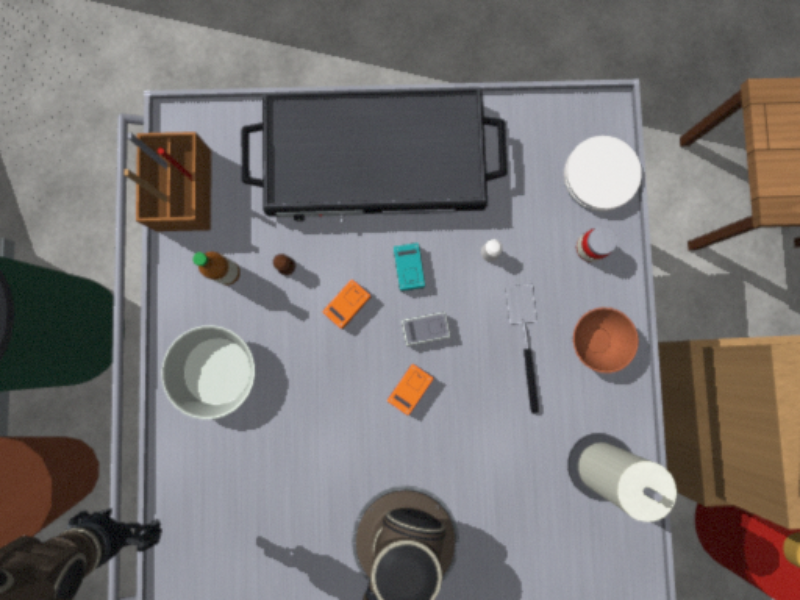

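View pics/sw.png

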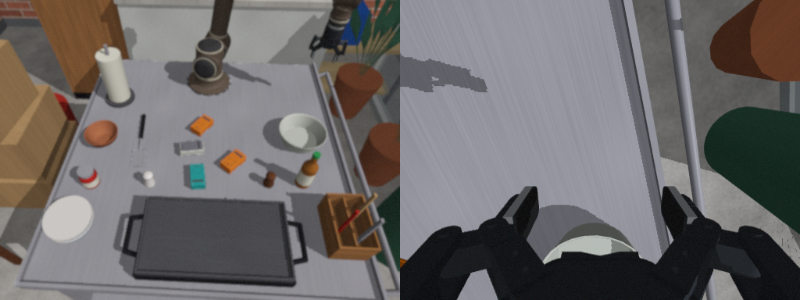

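The candidates in the top view (800 px scale) are orange at (347,304) and (411,390), teal at (409,267), and white with a grey back at (427,328). The white and grey block fits: it lies face down with its grey back showing. I'll move the wrist camera there and confirm in a crop.

Run:
```python
from h import *
P={}
for n in("top","scene"):
    grab_frame(n); c=cam(n)
    for t in trace("timer",n):
        v,u=np.nonzero(t["pixels"]); p=(u.mean(),v.mean()); print(n,np.round(p,1),onz(c,p,.03).round(3))
c=cam("wrist"); o=arm.get_obs()
T=np.array(get_calibration("wrist")["T_tool_cam"]); print(T.round(3))
q=o["tool_rot"]; print(R.from_quat([q[1],q[2],q[3],q[0]]).as_matrix().round(3))
```

```text
top [271.8 209.7] [ 0.482 -0.059  0.03 ]
top [261.6 169.7] [ 0.629 -0.026  0.03 ]
top [221.5 194.5] [0.542 0.122 0.03 ]
top [262.4 249. ] [ 0.343 -0.02   0.03 ]
scene [257.7 160.3] [ 0.356 -0.02   0.03 ]
scene [252.6 225.8] [ 0.637 -0.023  0.03 ]
scene [245.3 189.1] [ 0.491 -0.056  0.03 ]
scene [297.6 206.1] [0.554 0.121 0.03 ]
[[ 0.001 -0.956 -0.295  0.076]
 [ 1.     0.001 -0.    -0.001]
 [ 0.    -0.295  0.956 -0.142]
 [ 0.     0.     0.     1.   ]]
[[-0.969  0.247 -0.   ]
 [ 0.247  0.969 -0.   ]
 [-0.    -0.    -1.   ]]
```

Emit:
carry_out:
  steps:
    - [[-0.966,-0.922,0,0.844],[-0.966,-0.922,0,0.844],[-0.966,-0.922,0,0.844],[-0.966,-0.922,0,0.844],[-0.966,-0.922,0,0.844],[-0.966,-0.922,0,0.844],[-0.966,-0.922,0,0.844]]
  hand: 1

```text
time: 1.38
position: [0.3074, 0.2245, 0.2315]
tool_rot: [0.0, 0.442, 0.897, 0.0]
wrist_force: [-0.1, 0.1, -0.7]
finger_gap: 0.085
finger_force: 0.0
```

Emit:
carry_out:
  steps:
    - [[-1,-0.13,0,0.83],[-1,-0.13,0,0.83],[-1,-0.13,0,0.83],[-1,-0.13,0,0.83],[-1,-0.13,0,0.83],[-1,-0.13,0,0.83]]

```text
time: 2.12
position: [0.4339, 0.0087, 0.231]
tool_rot: [-0.001, 0.705, 0.71, -0.0]
wrist_force: [-0.4, 0.7, 0.0]
finger_gap: 0.0856
finger_force: 0.0
```

```bash
cat > look.py <<'E'
from h import *
import sys
o=arm.get_obs(); print(o["time"],o["position"].round(4),o["tool_rot"].round(4),o["finger_gap"],o["wrist_force"].round(1))
c=cam("wrist"); im=grab_frame("wrist"); save(cv2.resize(im,(800,600)),sys.argv[1])
for t in trace("timer","wrist"):
    m=t["pixels"].astype(np.uint8); cc=max(cv2.findContours(m,0,2)[0],key=cv2.contourArea); r=cv2.minAreaRect(cc); b=cv2.boxPoints(r)
    v,u=np.nonzero(m); med=np.median(im[m>0],axis=0)
    W=np.array([onz(c,p,.036) for p in b]); e=[W[1]-W[0],W[2]-W[1]]; print(t["score"],r[0],med,"ctr",W.mean(0).round(4),[(np.linalg.norm(x).round(3),np.degrees(np.arctan2(x[1],x[0])).round(1)) for x in e])
E
python3 look.py w1
```

```text
2.125 [0.4339 0.0087 0.231 ] [-5.000e-04  7.047e-01  7.095e-01 -1.000e-04] 0.085609527909569 [-0.4  0.7  0. ]
0.77 (288.67681884765625, 214.09146118164062) [101. 101. 111.] ctr [ 0.4778 -0.0555  0.036 ] [(np.float64(0.058), np.float64(7.0)), (np.float64(0.111), np.float64(-80.2))]
0.73 (399.0819091796875, 192.05067443847656) [  0. 138. 139.] ctr [ 0.6202 -0.022   0.036 ] [(np.float64(0.113), np.float64(7.6)), (np.float64(0.068), np.float64(-71.8))]
0.7 (348.481201171875, 73.63311767578125) [190. 104.   0.] ctr [0.5396 0.1194 0.036 ] [(np.float64(0.064), np.float64(42.2)), (np.float64(0.102), np.float64(-40.1))]
0.61 (188.26922607421875, 186.3461456298828) [190. 102.   0.] ctr [ 0.3463 -0.0168  0.036 ] [(np.float64(0.067), np.float64(52.9)), (np.float64(0.102), np.float64(-34.8))]
```

View pics/w1.png

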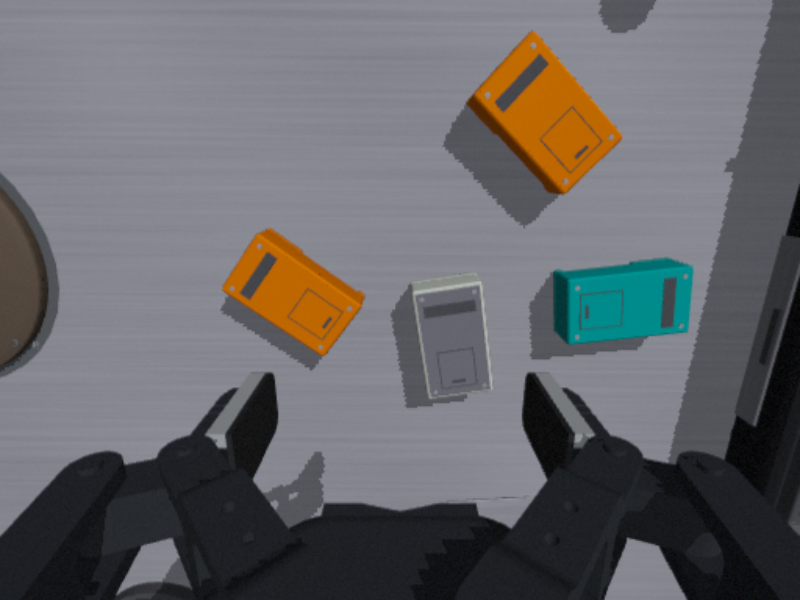

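The white and grey block at (455,338) of 800x600 is the only one not orange or turquoise. Its magnet bar at (450,308) is at the top, so the display end points to +y, and the battery door at (458,368) marks the lip end towards -y. I'll move closer for a second view.

Emit:
carry_out:
  steps:
    - [[-0.116,0.16,0.2,-0.15],[-0.116,0.16,0.2,-0.15],[-0.116,0.16,0.2,-0.15],[-0.116,0.16,0.2,-0.15]]

```text
time: 2.72
position: [0.474, -0.0198, 0.1826]
tool_rot: [0.001, 0.661, 0.75, 0.001]
wrist_force: [0.2, -0.1, -0.5]
finger_gap: 0.0856
finger_force: 0.0
```

Run:
```python
from h import *
c=cam("wrist"); im=grab_frame("wrist"); o=arm.get_obs(); print(o["position"],o["tool_rot"])
np.savez("v2.npz",im=im,p=c[1],r=c[2],K=c[0])
t=min(trace("timer","wrist"),key=lambda t:np.ptp(np.median(im[t["pixels"]],axis=0)))
x,y,w,h=[int(a) for a in t["box"]]; print(x,y,w,h)
x0,y0=max(x-30,0),max(y-30,0); cr=im[y0:y+h+30,x0:x+w+30]; s=min(800/cr.shape[1],600/cr.shape[0]); print(x0,y0,s)
save(cv2.resize(cr,None,fx=s,fy=s,interpolation=cv2.INTER_CUBIC),"crop")
```

```text
[ 0.47417475 -0.01991793  0.18267087] [6.77669593e-04 6.61518644e-01 7.49928098e-01 6.87092158e-04]
231 163 53 89
201 133 4.026845637583893
```

View pics/crop.png

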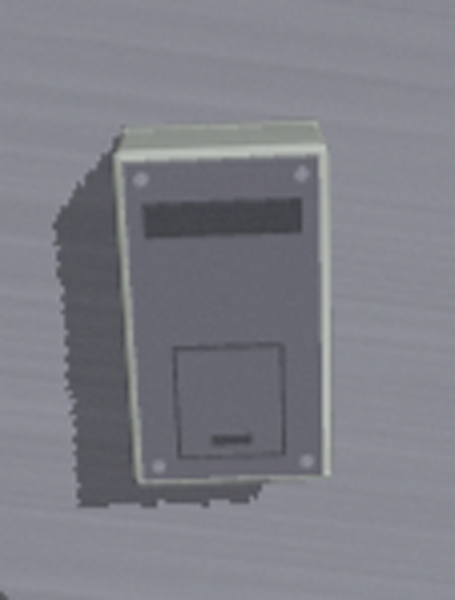

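The crop confirms it: white body, grey back, magnet bar at (222,218) on the upper (+y) end and battery door at (230,400). The back's corners are at (117,155), (327,148), (330,475) and (138,483).

Run:
```python
from h import *
v=np.load("v2.npz"); c2=(v["K"],v["p"],v["r"])
u2=[np.array(p)/4.0268+[201,133] for p in[(117,155),(327,148),(330,475),(138,483)]]
q=[-5e-4,.7047,.7095,-1e-4]; T=np.eye(4); T[:3,:3]=R.from_quat([q[1],q[2],q[3],q[0]]).as_matrix(); T[:3,3]=[.4339,.0087,.231]; T=T@np.array(get_calibration("wrist")["T_tool_cam"])
c1=(v["K"],T[:3,3],T[:3,:3]); u1=[np.array(p)/1.5625 for p in[(413,289),(481,283),(492,388),(430,398)]]
print(np.array([tri(c1,a,c2,b) for a,b in zip(u1,u2)]).round(4))
W=np.array([onz(c2,b,.036) for b in u2]); print(W.round(4),W.mean(0).round(4)); d=W[0]+W[1]-W[2]-W[3]; print(np.degrees(np.arctan2(d[1],d[0])),np.linalg.norm(d)/2,np.linalg.norm(W[0]-W[1]))
o=arm.get_obs();a,b=o["tool_rot"][1:3];print("toolx ang",np.degrees(np.arctan2(2*a*b,a*a-b*b)))
```

```text
[[ 0.4442 -0.018   0.0215]
 [ 0.5011 -0.0077  0.0325]
 [ 0.5194 -0.1112  0.0238]
 [ 0.4607 -0.1111  0.042 ]]
[[ 0.4446 -0.0158  0.036 ]
 [ 0.5008 -0.0067  0.036 ]
 [ 0.5171 -0.105   0.036 ]
 [ 0.4607 -0.1148  0.036 ]] [ 0.4808 -0.0606  0.036 ]
99.28817430281475 0.09994749687333282 0.056933563782664426
toolx ang 97.16091345832044
```

Emit:
carry_out:
  steps:
    - [[-0.004,0,0.2,-0.047],[-0.004,0,0.4,-0.047],[-0.004,0,0.6,-0.047],[-0.004,0,0.723,-0.047],[-0.004,0,0.723,-0.047]]

```text
time: 3.45
position: [0.4724, -0.0214, -0.0007]
tool_rot: [-0.002, 0.648, 0.762, -0.001]
wrist_force: [0.3, 0.6, 1.0]
finger_gap: 0.0852
finger_force: 0.0
```

Emit:
carry_out:
  steps:
    - [[0,0,0,0],[0,0,0,0],[0,0,0,0],[0,0,0,0],[0,0,0,0],[0,0,0,0]]
  hand: -1

```text
time: 4.2
position: [0.476, -0.0217, 0.0029]
tool_rot: [0.002, 0.648, 0.762, 0.001]
wrist_force: [-0.8, 0.2, 6.4]
finger_gap: 0.0594
finger_force: 65.4
```

Emit:
carry_out:
  steps:
    - [[0,0,-0.04,0],[0,0,-0.1,0],[0,0,-0.16,0],[0,0,-0.24,0],[0,0,-0.32,0],[0,0,-0.4,0],[0,0,-0.45,0],[0,0,-0.45,0]]

```text
time: 5.2
position: [0.475, -0.0218, 0.1142]
tool_rot: [0.001, 0.648, 0.762, 0.001]
wrist_force: [-0.8, -0.2, -2.3]
finger_gap: 0.0596
finger_force: 64.9
```

Run:
```python
from h import *
c=cam("scene"); im=grab_frame("scene"); w=grab_frame("wrist"); p=arm.get_obs()["position"]; print(p,arm.get_obs()["wrist_force"]); u,v=proj(c,p).astype(int); print(u,v)
cr=im[v-55:v+45,u-60:u+60]
save(np.hstack([cv2.resize(cr,(400,333),interpolation=2),cv2.resize(w,(400,333))]),"lift")
```

```text
[ 0.4740538  -0.02177099  0.11267691] [-0.25013626  0.17470273 -3.10681103]
255 169
```

View pics/lift.png

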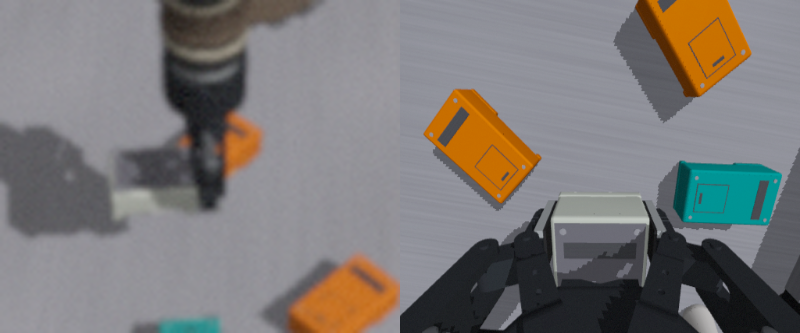

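The timer is still level in the grip: in the left half its body stretches left from the fingers at (205,180), and in the right half the grey back shows at (600,260). So the pads' friction carries it and it doesn't swing. I'll lower it again and check whether the hand setpoint changes the grip force.

Emit:
carry_out:
  steps:
    - [[0,0,0.1,0],[0,0,0.22,0],[0,0,0.33,0],[0,0,0.41,0],[0,0,0.44,0],[0,0,0.445,0],[0,0,0.445,0]]

```text
time: 6.18
position: [0.4731, -0.0217, 0.0029]
tool_rot: [-0.001, 0.648, 0.762, -0.001]
wrist_force: [-7.9, 0.6, 13.6]
finger_gap: 0.059
finger_force: 66.8
```

Emit:
carry_out:
  steps:
    - [[0,0,0,0],[0,0,0,0],[0,0,0,0]]
  hand: 0.35

```text
time: 6.55
position: [0.4732, -0.0217, 0.0029]
tool_rot: [-0.001, 0.648, 0.762, -0.0]
wrist_force: [-8.1, 1.0, 14.6]
finger_gap: 0.0592
finger_force: 66.8
```

Emit:
carry_out:
  steps:
    - [[0,0,0,0],[0,0,0,0]]
  hand: 0.39

```text
time: 6.8
position: [0.4733, -0.0218, 0.0028]
tool_rot: [-0.0, 0.648, 0.762, -0.0]
wrist_force: [-7.8, 0.8, 11.3]
finger_gap: 0.0596
finger_force: 40.2
```

Emit:
carry_out:
  steps:
    - [[0,0,0,0],[0,0,0,0]]
  hand: 0.4

```text
time: 7.05
position: [0.4735, -0.0218, 0.0027]
tool_rot: [-0.0, 0.648, 0.762, -0.0]
wrist_force: [-6.5, -0.8, 9.3]
finger_gap: 0.0601
finger_force: 15.9
```

The grip force follows the setpoint, so I can grip loosely enough for the timer to pivot.

Emit:
carry_out:
  steps:
    - [[0,0,-0.002,0],[0,0,-0.004,0]]
  hand: 0.404

```text
time: 7.3
position: [0.4743, -0.0218, 0.0028]
tool_rot: [0.0, 0.648, 0.762, -0.0]
wrist_force: [-0.0, 0.6, -1.1]
finger_gap: 0.06
finger_force: 7.0
```

Emit:
carry_out:
  steps:
    - [[0,0,-0.01,0],[0,0,-0.03,0],[0,0,-0.05,0],[0,0,-0.07,0],[0,0,-0.09,0],[0,0,-0.09,0]]

```text
time: 8.05
position: [0.4746, -0.0216, 0.0259]
tool_rot: [0.0, 0.648, 0.762, 0.0]
wrist_force: [0.3, 0.6, 0.8]
finger_gap: 0.0599
finger_force: 2.2
```

Run:
```python
from h import *
w=grab_frame("wrist"); o=arm.get_obs(); print(o["position"],o["wrist_force"],o["finger_force"])
save(w[150:,100:400],"w3")
```

```text
[ 0.47459049 -0.02154966  0.02565958] [-0.95054387  1.07776633 -1.2634038 ] 2.1658939495682716
```

View pics/w3.png

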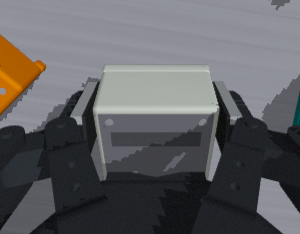

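Emit:
carry_out:
  steps:
    - [[-0.015,0,-0.02,0],[-0.035,0,-0.05,0],[-0.06,0,-0.076,0],[-0.085,0,-0.1,0],[-0.11,0,-0.12,0],[-0.14,0,-0.136,0],[-0.17,0,-0.15,0],[-0.2,0,-0.165,0],[-0.232,0,-0.174,0],[-0.232,0,-0.174,0]]
  hand: 0.402

```text
time: 9.35
position: [0.4838, -0.0796, 0.0689]
tool_rot: [0.0, 0.648, 0.761, 0.0]
wrist_force: [-0.5, 0.1, -1.8]
finger_gap: 0.0597
finger_force: 4.3
```

Run:
```python
from h import *
c=cam("scene"); im=grab_frame("scene"); w=grab_frame("wrist"); o=arm.get_obs(); p=o["position"]; print(p,o["wrist_force"],o["finger_force"]); u,v=proj(c,p).astype(int)
cr=im[v-40:v+40,u-50:u+50]
save(np.hstack([cv2.resize(cr,(400,320),interpolation=2),cv2.resize(w,(400,320))]),"arc1")
```

```text
[ 0.48346348 -0.07907264  0.0686364 ] [ 0.55463777  0.75639787 -1.99367958] 4.296433478593826
```

View pics/arc1.png

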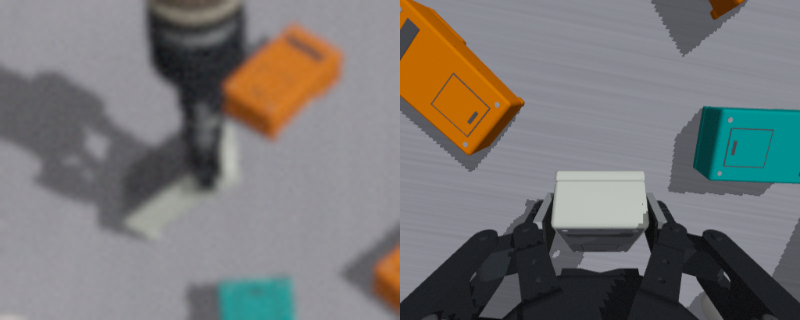

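The timer is now tilted about 45 to 60° with the lip end on the table: in the left half the lip is at (140,230), the grip at (205,185) and the bezel end up. I'll carry on to upright.

Emit:
carry_out:
  steps:
    - [[-0.025,0,-0.004,0],[-0.05,0,-0.01,0],[-0.075,0,-0.012,0],[-0.1,0,-0.01,0],[-0.115,0,-0.005,0],[-0.115,0,-0.002,0],[-0.11,0,0,0]]

```text
time: 10.32
position: [0.4879, -0.1061, 0.0686]
tool_rot: [-0.0, 0.648, 0.762, -0.0]
wrist_force: [0.2, -0.0, -1.3]
finger_gap: 0.0596
finger_force: 4.3
```

```bash
cat > st.py <<'E'
from h import *
c=cam("scene"); im=grab_frame("scene"); w=grab_frame("wrist"); o=arm.get_obs(); p=o["position"]; print(o["time"],p,o["wrist_force"],o["finger_force"]); cw=cam("wrist")
for n,c,i in(("scene",c,im),("wrist",cw,w)):
    for t in trace("timer",n):
        m=t["pixels"]; col=np.median(i[m],axis=0)
        if np.ptp(col)<40:
            v,u=np.nonzero(m); print(n,t["score"],t["box"],col,"ctr@0",onz(c,(u.mean(),v.mean()),.02).round(3), "lum p10/50/90",np.percentile(i[m].mean(1),[10,50,90]))
np.savez("st.npz",im=im,w=w)
E
python3 st.py
python3 - <<'E'
from h import *
c=cam("scene"); print(proj(c,arm.get_obs()["position"]))
s=np.load("st.npz"); u,v=proj(c,arm.get_obs()["position"]).astype(int)
save(np.hstack([cv2.resize(s["im"][v-40:v+40,u-50:u+50],(400,320),interpolation=2),cv2.resize(s["w"],(400,320))]),"up")
E
```

```text
10.425 [ 0.48786547 -0.10590153  0.06869869] [ 0.56807001  0.86635248 -1.85691269] 4.273830279707909
scene 0.7 [211.8, 174.5, 28.3, 21.5] [85. 85. 87.] ctr@0 [ 0.477 -0.143  0.02 ] lum p10/50/90 [ 63.66666667  85.33333333 161.        ]
wrist 0.92 [191.4, 204.7, 128.2, 93.4] [187. 192. 186.] ctr@0 [ 0.492 -0.137  0.02 ] lum p10/50/90 [ 55.33333333 188.66666667 191.33333333]
[230.14896579 180.75639702]
```

View pics/up.png

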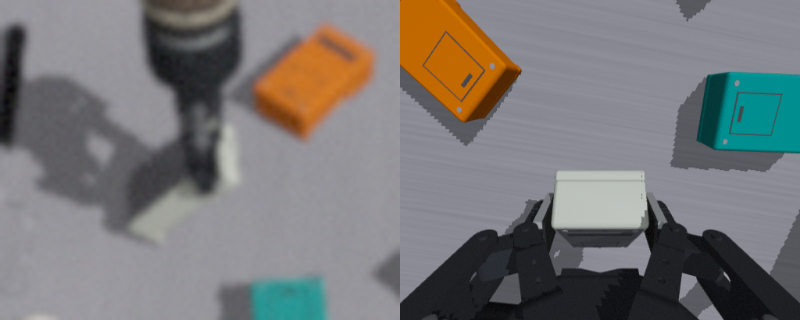

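The angle relative to the gripper hasn't changed, so the timer moved along with it. I'll loosen the grip slightly so it can swing down.

Emit:
carry_out:
  steps:
    - [[0,0,0,0],[0,0,0,0]]
  hand: 0.404

```text
time: 10.78
position: [0.4881, -0.106, 0.0689]
tool_rot: [0.0, 0.648, 0.762, 0.0]
wrist_force: [-0.7, 0.1, -0.2]
finger_gap: 0.06
finger_force: 2.5
```

```bash
cat > ang.py <<'E'
# display end face in wrist view: apparent height of bright end face and box
from h import *
w=grab_frame("wrist"); o=arm.get_obs(); print(o["time"],o["position"].round(4),o["wrist_force"].round(1),o["finger_force"])
K,p,r=cam("wrist"); T=np.array(get_calibration("wrist")["T_tool_cam"])
L=w.mean(2); col=L[:,240:272].mean(1); g=np.abs(np.diff(col)); print([(i,round(col[i]),round(col[i+1])) for i in range(180,310) if g[i]>7])
E
python3 ang.py
python3 - <<'E'
from h import *
s=np.load("st.npz"); L=s["w"].mean(2); col=L[:,240:272].mean(1); g=np.abs(np.diff(col)); print("before",[(i,round(col[i]),round(col[i+1])) for i in range(180,310) if g[i]>7])
# predicted rows for angle theta: grip at tool (0,0,-0.019-dz), timer frame x=40,z=11 from back
T=np.array(get_calibration("wrist")["T_tool_cam"]); Ti=np.linalg.inv(T); K=np.array(get_calibration("wrist")["K"])
for dz in(.003,.008):
  for th in range(0,100,10):
    t=np.radians(th); out=[]
    # tool axes: X=d horizontally, Z down. timer x dir: (cos, -sin) in (X,Z); timer z dir(out of face): face down at 0 -> (sin? )
    ex=np.array([np.cos(t),0,-np.sin(t)]); ez=np.array([np.sin(t),0,np.cos(t)])
    for X,Z in((52,0),(52,36),(16,36)):
        P=np.array([0,0,-.019-dz])+ex*(X-40)/1000+ez*(Z-11)/1000
        q=K@(Ti[:3,:3]@P+Ti[:3,3]); out.append(round(q[1]/q[2]))
    print(dz,th,"backedge,faceedge,bezeledge rows",out)
E
```

```text
10.825 [ 0.4881 -0.1061  0.0689] [ 0.5 -0.4 -0.3] 2.490730583667755
[(202, 142, 128), (203, 128, 156), (204, 156, 177), (205, 177, 186), (215, 180, 168), (217, 171, 181), (218, 181, 188), (272, 176, 167), (273, 167, 141), (274, 141, 115), (275, 115, 69), (276, 69, 51), (277, 51, 65), (278, 65, 43), (280, 40, 49), (286, 49, 99), (287, 99, 128), (288, 128, 144)]
before [(203, 143, 152), (204, 152, 171), (205, 171, 185), (215, 182, 167), (217, 171, 184), (271, 180, 167), (272, 167, 145), (273, 145, 119), (274, 119, 74), (275, 74, 58), (278, 59, 73), (279, 73, 48), (280, 48, 38), (282, 38, 53), (295, 50, 71), (296, 71, 132), (297, 132, 145)]
0.003 0 backedge,faceedge,bezeledge rows [252, 221, 274]
0.003 10 backedge,faceedge,bezeledge rows [259, 216, 264]
0.003 20 backedge,faceedge,bezeledge rows [265, 212, 254]
0.003 30 backedge,faceedge,bezeledge rows [272, 209, 245]
0.003 40 backedge,faceedge,bezeledge rows [278, 207, 235]
0.003 50 backedge,faceedge,bezeledge rows [284, 208, 227]
0.003 60 backedge,faceedge,bezeledge rows [288, 210, 219]
0.003 70 backedge,faceedge,bezeledge rows [292, 213, 211]
0.003 80 backedge,faceedge,bezeledge rows [295, 219, 205]
0.003 90 backedge,faceedge,bezeledge rows [297, 227, 200]
0.008 0 backedge,faceedge,bezeledge rows [258, 224, 279]
0.008 10 backedge,faceedge,bezeledge rows [265, 219, 269]
0.008 20 backedge,faceedge,bezeledge rows [272, 215, 259]
0.008 30 backedge,faceedge,bezeledge rows [279, 212, 249]
0.008 40 backedge,faceedge,bezeledge rows [285, 211, 239]
0.008 50 backedge,faceedge,bezeledge rows [291, 211, 230]
0.008 60 backedge,faceedge,bezeledge rows [296, 213, 222]
0.008 70 backedge,faceedge,bezeledge rows [300, 218, 215]
0.008 80 backedge,faceedge,bezeledge rows [302, 224, 208]
0.008 90 backedge,faceedge,bezeledge rows [304, 232, 203]
```

Emit:
carry_out:
  steps:
    - [[0,0,0,0],[0,0,0,0]]
  hand: 0.405

```text
time: 11.08
position: [0.4881, -0.1061, 0.069]
tool_rot: [0.0, 0.648, 0.762, 0.0]
wrist_force: [-0.3, 0.9, 0.9]
finger_gap: 0.0602
finger_force: 0.5
```

```bash
python3 ang.py
```

```text
11.125 [ 0.4881 -0.1062  0.0689] [-0.3  0.6 -0.2] 0.5129153095185757
[(202, 142, 129), (203, 129, 157), (204, 157, 177), (205, 177, 186), (215, 180, 168), (217, 171, 181), (272, 176, 167), (273, 167, 141), (274, 141, 113), (275, 113, 67), (276, 67, 51), (277, 51, 66), (278, 66, 44), (280, 41, 50), (283, 46, 53), (286, 50, 101), (287, 101, 131), (288, 131, 144)]
```

Emit:
carry_out:
  steps:
    - [[0,0,-0.008,0],[-0.02,0,-0.018,0],[-0.04,0,-0.022,0],[-0.06,0,-0.025,0],[-0.08,0,-0.026,0],[-0.11,0,-0.027,0],[-0.11,0,-0.027,0]]
  hand: 0.4045

```text
time: 12.0
position: [0.4926, -0.134, 0.0756]
tool_rot: [0.0, 0.648, 0.761, -0.0]
wrist_force: [-0.7, -0.8, 1.5]
finger_gap: 0.0595
finger_force: 1.7
```

```bash
python3 ang.py
```

```text
12.05 [ 0.4925 -0.1337  0.0755] [-0.7  0.4  0.9] 1.4807107485830784
[(202, 138, 128), (203, 128, 152), (204, 152, 171), (205, 171, 181), (206, 181, 188), (216, 181, 169), (217, 169, 155), (218, 155, 173), (219, 173, 182), (274, 182, 173), (275, 173, 164), (276, 164, 153), (277, 153, 118), (278, 118, 128), (279, 128, 136)]
```

Emit:
carry_out:
  steps:
    - [[-0.025,0,-0.005,0],[-0.05,0,-0.008,0],[-0.075,0,-0.01,0],[-0.1,0,-0.011,0],[-0.125,0,-0.01,0],[-0.15,0,-0.008,0],[-0.15,0,-0.008,0]]
  hand: 0.404

```text
time: 12.92
position: [0.4985, -0.1709, 0.0776]
tool_rot: [0.0, 0.648, 0.761, -0.0]
wrist_force: [-0.5, 0.6, -0.7]
finger_gap: 0.0601
finger_force: 1.8
```

```bash
python3 ang.py
```

```text
12.975 [ 0.4984 -0.1706  0.0776] [-0.3 -0.3 -1.4] 1.7869421280920506
[(184, 134, 173), (185, 173, 182), (187, 184, 162), (188, 162, 134), (190, 129, 117), (191, 117, 78), (192, 78, 61), (195, 68, 83), (196, 83, 73), (197, 73, 64), (202, 68, 76), (204, 75, 95), (205, 95, 115), (206, 115, 142), (207, 142, 172), (208, 172, 179), (220, 170, 152), (221, 152, 142), (222, 142, 173), (275, 170, 157), (276, 157, 139), (277, 139, 127), (278, 127, 136), (285, 135, 127), (287, 124, 133), (288, 133, 141)]
```

The face is now showing (dark deck at rows 190-204), so the tilt is about 77°. I'll grip firmly and carry it back along +x of the tool, away from the spatula.

Emit:
carry_out:
  steps:
    - [[0,0,0,0],[0,0,-0.03,0],[0.06,0,-0.04,0],[0.14,0,-0.04,0],[0.22,0,-0.04,0],[0.28,0,-0.04,0],[0.28,0,-0.03,0],[0.28,0,-0.004,0],[0.28,0,0.0,0]]
  hand: 0.39

```text
time: 14.1
position: [0.4875, -0.1016, 0.0776]
tool_rot: [0.0, 0.648, 0.761, 0.0]
wrist_force: [-1.3, -1.2, 4.7]
finger_gap: 0.0594
finger_force: 19.9
```

Emit:
carry_out:
  steps:
    - [[-0.02,0,0,0],[-0.04,0,0.002,0],[-0.06,0,0.006,0],[-0.08,0,0.01,0],[-0.08,0,0.01,0]]
  hand: 0.404

```text
time: 14.72
position: [0.4904, -0.1215, 0.075]
tool_rot: [0.0, 0.648, 0.761, -0.0]
wrist_force: [-0.4, 0.0, -1.8]
finger_gap: 0.0597
finger_force: 2.2
```

```bash
python3 ang.py
```

```text
14.775 [ 0.4904 -0.1212  0.075 ] [ 0.3 -0.  -2.6] 2.1923721581697464
[(189, 80, 123), (190, 123, 103), (191, 103, 94), (193, 94, 82), (204, 82, 92), (209, 100, 139), (211, 145, 159), (212, 159, 177), (213, 177, 189), (225, 174, 154), (226, 154, 139), (227, 139, 180), (276, 171, 148), (277, 148, 125), (278, 125, 142)]
```

Emit:
carry_out:
  steps:
    - [[-0.005,0,0,0],[-0.01,0,0.0,0],[-0.01,0,0,0],[-0.01,0,0,0]]
  hand: 0.4048

```text
time: 15.28
position: [0.4908, -0.1234, 0.0751]
tool_rot: [0.0, 0.648, 0.762, -0.0]
wrist_force: [-0.8, -0.2, -0.4]
finger_gap: 0.06
finger_force: 1.1
```

```bash
python3 ang.py
python3 - <<'E'
from h import *
w=grab_frame("wrist"); save(cv2.resize(w[150:330,130:380],(800,576)),"stand")
E
```

```text
15.325 [ 0.4908 -0.1234  0.0751] [-0.5 -0.1  0.8] 1.0688740108162165
[(188, 78, 111), (189, 111, 119), (190, 119, 101), (193, 92, 82), (204, 82, 93), (209, 96, 125), (210, 125, 145), (212, 151, 168), (213, 168, 186), (226, 165, 139), (227, 139, 163), (228, 163, 183), (275, 175, 167), (276, 167, 143), (277, 143, 129), (278, 129, 144)]
```

View pics/stand.png

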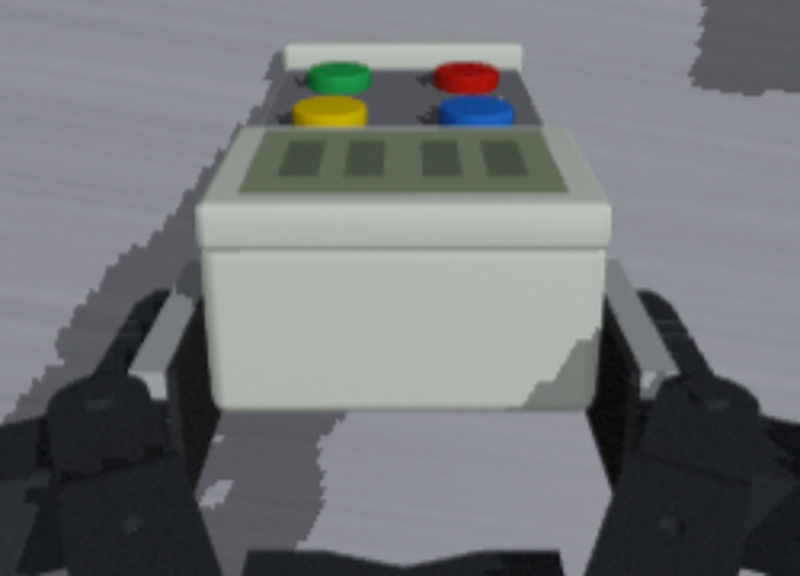

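The timer stands close to upright on its lip end: display and the four keys face away from the gripper, bezel edge at row 200 and end face down to row 408 of the crop. I'll compute its tilt and offset.

Run:
```python
from h import *
c=cam("wrist"); o=arm.get_obs(); K,p,r=c
a,b=o["tool_rot"][1:3]; X=np.array([a*a-b*b,2*a*b,0]); tp=o["position"]
rows=[150+x*180/576 for x in(200,408,43,128,70)]; cols=130+403*250/800
for rw in rows:
    for z in(.104,.0,.008,.068):
        q=onz(c,(cols,rw),z); print(round(rw,1),z,round(float((q-tp)@X)*1000,1),end=' | ')
    print()
# fit theta, grip offset (x0,z0: display-end back edge)
from scipy.optimize import least_squares
def rowof(X_,Zw):
    P=tp+X*X_; P=np.array([P[0],P[1],Zw]); return proj(c,P)[1]
def f(v):
    t,h,k=v # lip back corner horizontally h, height k
    ex=np.array([np.cos(t),np.sin(t)]); ez=np.array([np.sin(t),-np.cos(t)])
    P=lambda x,z: np.array([h,k])+ex*(x)/1000+ez*z/1000
    pts=[P(104,36),P(104,0),P(0,36),P(68,36)]
    return [rowof(*q)-rw for q,rw in zip(pts,rows)]
s=least_squares(f,[1.5,-.02,0.]); print(np.degrees(s.x[0]),s.x[1:]*1000,s.fun)
# lateral
for u in(205,603): 
    q=onz(c,(130+u*250/800,rows[1]),.104); print((q-tp)@np.array([X[1],-X[0],0])*1000)
```

```text
212.5 0.104 29.8 | 212.5 0.0 -11.8 | 212.5 0.008 -8.6 | 212.5 0.068 15.4 | 
277.5 0.104 -4.0 | 277.5 0.0 -76.8 | 277.5 0.008 -71.2 | 277.5 0.068 -29.2 | 
163.4 0.104 52.0 | 163.4 0.0 31.0 | 163.4 0.008 32.7 | 163.4 0.068 44.8 | 
190.0 0.104 40.3 | 190.0 0.0 8.4 | 190.0 0.008 10.9 | 190.0 0.068 29.3 | 
171.9 0.104 48.4 | 171.9 0.0 24.0 | 171.9 0.008 25.9 | 171.9 0.068 39.9 | 
91.34083879446236 [-6.5506003  -7.08181223] [ 0.47292881 -0.06748005  0.40426702 -0.80994474]
-30.84665859285085
29.403898205941523
```

Standing at 91°, resting on its end. I'll open, shift 18 mm towards the face side and down 8 mm, then regrip.

Emit:
carry_out:
  steps:
    - [[0,0,0,0],[0,0,0,0],[0,0,0,0],[0.036,0,0,0],[0.072,0,0.016,0],[0.072,0,0.032,0],[0.072,0,0.032,0]]
  hand: 0.7

```text
time: 16.25
position: [0.4876, -0.1054, 0.0665]
tool_rot: [-0.0, 0.648, 0.762, -0.0]
wrist_force: [-0.1, 0.1, -0.9]
finger_gap: 0.0728
finger_force: 0.0
```

Emit:
carry_out:
  steps:
    - [[0,0,0,0],[0,0,0,0],[0,0,0,0],[0,0,0,0]]
  hand: 0.403

```text
time: 16.75
position: [0.4879, -0.1057, 0.067]
tool_rot: [-0.0, 0.648, 0.762, -0.0]
wrist_force: [-0.5, -0.4, -0.9]
finger_gap: 0.0601
finger_force: 3.4
```

```bash
python3 ang.py
```

```text
16.8 [ 0.4879 -0.1057  0.0671] [ 1.   0.4 -0.2] 3.439557880628854
[(186, 141, 154), (187, 154, 184), (193, 178, 163), (194, 163, 123), (195, 123, 83), (196, 83, 69), (218, 84, 104), (219, 104, 126), (220, 126, 102), (221, 102, 93), (224, 93, 81), (238, 78, 90), (244, 93, 110), (245, 110, 139), (247, 145, 152), (248, 152, 167), (249, 167, 184), (262, 170, 144), (263, 144, 165), (264, 165, 183), (292, 172, 162), (295, 158, 150), (299, 145, 137)]
```

Emit:
carry_out:
  steps:
    - [[0,0,0,0],[0,0,-0.02,0],[0.06,0,-0.025,0],[0.12,0,-0.025,0],[0.16,0,-0.025,0],[0.16,0,-0.01,0],[0.16,0,0.002,0],[0.16,0,0.002,0]]
  hand: 0.39

```text
time: 17.8
position: [0.4815, -0.0661, 0.0671]
tool_rot: [-0.0, 0.648, 0.762, 0.0]
wrist_force: [-2.5, 1.2, 5.2]
finger_gap: 0.0601
finger_force: 23.6
```

Emit:
carry_out:
  steps:
    - [[-0.03,0,0,0],[-0.06,0,-0.004,0],[-0.092,0,-0.005,0],[-0.12,0,-0.002,0],[-0.15,0,0.0,0],[-0.184,0,0.006,0],[-0.184,0,0.006,0]]
  hand: 0.403

```text
time: 18.68
position: [0.4889, -0.1124, 0.0647]
tool_rot: [0.0, 0.648, 0.761, -0.0]
wrist_force: [0.5, -1.6, -1.6]
finger_gap: 0.0602
finger_force: 6.4
```

```bash
python3 ang.py
python3 - <<'E'
from h import *
w=grab_frame("wrist"); cv2.imwrite("st.png",w)
hsv=cv2.cvtColor(w,cv2.COLOR_RGB2HSV)
for n,lo,hi in(("red",0,8),("yel",20,28),("grn",50,75),("blu",105,120)):
    m=(hsv[...,0]>=lo)&(hsv[...,0]<=hi)&(hsv[...,1]>150); m[:,:180]=0; m[:,330:]=0; v,u=np.nonzero(m); print(n,len(v),u.mean().round(1) if len(u) else 0,v.mean().round(1) if len(v) else 0)
E
```

```text
18.725 [ 0.4887 -0.1121  0.0647] [ 0.3 -0.7 -1.2] 6.355245960876346
[(208, 110, 121), (209, 121, 175), (212, 180, 139), (213, 139, 123), (221, 123, 109), (249, 107, 120), (261, 118, 174), (262, 174, 182), (270, 190, 180), (271, 180, 167), (272, 167, 158), (277, 142, 175), (279, 173, 162), (280, 162, 154), (293, 142, 133), (305, 114, 141)]
red 317 278.1 161.6
yel 460 230.0 191.3
grn 324 233.0 161.5
blu 456 281.2 192.0
```

```bash
cat > fit.py <<'E'
from h import *
from scipy.optimize import least_squares
c=cam("wrist"); w=grab_frame("wrist"); o=arm.get_obs(); tp=o["position"]; a,b=o["tool_rot"][1:3]; X=np.array([a*a-b*b,2*a*b,0]); Y=np.array([X[1],-X[0],0])
hsv=cv2.cvtColor(w,cv2.COLOR_RGB2HSV); px=[];pt=[]
for n,lo,hi,p in(("red",0,8,(-28,14.5)),("yel",20,28,(0,-14.5)),("grn",50,75,(-28,-14.5)),("blu",105,120,(0,14.5))):
    m=((hsv[...,0]>=lo)&(hsv[...,0]<=hi)&(hsv[...,1]>150)).astype(np.uint8); m[:,:150]=0; m[:,370:]=0
    k,l,s,ce=cv2.connectedComponentsWithStats(m)
    if k<2: continue
    i=1+np.argmax(s[1:,4]); 
    if s[i,4]>80: px.append(ce[i]); pt.append(p+(33.5,)); print(n,ce[i].round(1),s[i,4])
def P(v,q):  # theta: 90 upright, 180 on back; h,lat,k of lip back corner in tool horiz coords
    t,h,l,k=v; x=(q[0]+52)/1000; z=q[2]/1000
    hh=h+x*np.cos(t)+z*np.sin(t); zz=k+x*np.sin(t)-z*np.cos(t)
    r=tp+X*hh-Y*(l+q[1]/1000*-1); r[2]=zz; return r
def f(v): return np.concatenate([proj(c,P(v,q))-u for q,u in zip(pt,px)]+[[v[3]*1000]])
best=min((least_squares(f,[t0,-.02,0,0]) for t0 in(1.6,2.2,2.9)),key=lambda s:s.cost); print(o["time"],tp.round(4),o["wrist_force"].round(1),o["finger_force"],"theta",np.degrees(best.x[0]).round(1),"h,l,k mm",(best.x[1:]*1000).round(1),"cost",best.cost.round(1))
t,h,l,k=best.x; g=np.array([-h,tp[2]+.019-k]); print("grip x_t+52, z_t:",(g@[np.cos(t),np.sin(t)]*1000).round(1),(g@[np.sin(t),-np.cos(t)]*1000).round(1))
E
python3 fit.py
```

```text
red [278.3 161.6] 313
yel [230.  191.4] 459
grn [233.1 161.5] 325
blu [281.1 191.4] 454
18.825 [ 0.4886 -0.1116  0.0647] [ 0.  -0.1 -1.8] 6.3246105797588825 theta 115.5 h,l,k mm [21.5  1.  -0.1] cost 0.1
grip x_t+52, z_t: 84.9 16.7
```

Emit:
carry_out:
  steps:
    - [[-0.035,0,0.012,0],[-0.07,0,0.028,0],[-0.11,0,0.048,0],[-0.145,0,0.075,0],[-0.178,0,0.107,0],[-0.205,0,0.14,0],[-0.22,0,0.165,0],[-0.22,0,0.165,0]]
  hand: 0.404

```text
time: 19.82
position: [0.4974, -0.1659, 0.023]
tool_rot: [-0.001, 0.648, 0.762, -0.0]
wrist_force: [0.2, 0.4, -1.7]
finger_gap: 0.0599
finger_force: 3.6
```

```bash
python3 fit.py
```

```text
red [287.4 123.9] 809
yel [223.2 185.1] 836
grn [223.7 123.9] 822
blu [287.8 185.1] 832
19.875 [ 0.4974 -0.1657  0.0233] [ 0.5 -0.4 -1.1] 3.5783569514751434 theta 162.2 h,l,k mm [80.1  1.1 -0.3] cost 0.3
grip x_t+52, z_t: 89.3 16.1
```

Emit:
carry_out:
  steps:
    - [[-0.006,0,0.02,0],[-0.012,0,0.04,0],[-0.016,0,0.06,0],[-0.018,0,0.072,0],[-0.018,0,0.08,0],[-0.018,0,0.08,0]]

```text
time: 20.62
position: [0.4982, -0.1701, 0.0035]
tool_rot: [-0.0, 0.648, 0.762, 0.0]
wrist_force: [0.8, -1.1, -1.8]
finger_gap: 0.0597
finger_force: 3.7
```

```bash
python3 fit.py
```

```text
red [292.1 127.2] 1063
yel [220.7 196.1] 978
grn [219.1 127.2] 1071
blu [290.3 196.1] 973
20.675 [ 0.4981 -0.17    0.0036] [ 0.1 -0.4 -2.2] 3.6768443696200848 theta 174.8 h,l,k mm [88.   1.  -0.1] cost 0.0
grip x_t+52, z_t: 89.7 14.6
```

Emit:
carry_out:
  steps:
    - [[0,0,0.01,0],[0,0,0.016,0],[0,0,0.02,0],[0,0,0.02,0]]

```text
time: 21.18
position: [0.4984, -0.1703, -0.0013]
tool_rot: [-0.0, 0.648, 0.762, 0.0]
wrist_force: [0.6, -0.4, -0.9]
finger_gap: 0.0599
finger_force: 3.7
```

Emit:
carry_out:
  steps:
    - [[0,0,0,0],[0,0,0,0],[0,0,0,0]]
  hand: 0.405

```text
time: 21.55
position: [0.4984, -0.1702, -0.0013]
tool_rot: [-0.0, 0.648, 0.762, 0.0]
wrist_force: [-0.7, 0.1, -1.5]
finger_gap: 0.06
finger_force: 0.5
```

```bash
python3 fit.py
```

```text
red [292.5 135.5] 1079
yel [221.5 202.2] 933
grn [218.9 135.5] 1091
blu [289.6 202.2] 925
21.6 [ 0.4984 -0.1701 -0.0013] [-0.2 -0.1 -0.2] 0.5047963187098503 theta 181.8 h,l,k mm [89.1  1.1 -0.1] cost 0.0
grip x_t+52, z_t: 88.5 20.6
```

The fit says it lies flat. Now release and rise.

Emit:
carry_out:
  steps:
    - [[0,0,0,0],[0,0,0,0],[0,0,0,0],[0,0,-0.05,0],[0,0,-0.15,0],[0,0,-0.25,0],[0,0,-0.4,0],[0,0,-0.4,0]]
  hand: 0.75

```text
time: 22.6
position: [0.5005, -0.171, 0.1028]
tool_rot: [0.003, 0.648, 0.762, 0.001]
wrist_force: [0.7, -0.0, -0.0]
finger_gap: 0.075
finger_force: 0.0
```

Emit:
carry_out:
  steps:
    - [[-0.1,0,0,0],[-0.2,0,0,0],[-0.2,0,0,0],[-0.2,0,0,0],[-0.2,0,0,0]]
  hand: -1

```text
time: 23.22
position: [0.5062, -0.2189, 0.0987]
tool_rot: [-0.0, 0.648, 0.762, 0.0]
wrist_force: [0.4, 0.4, -0.1]
finger_gap: 0.0001
finger_force: 0.0
```

```bash
cat > keys.py <<'E'
from h import *
import sys
c=cam("wrist"); w=grab_frame("wrist"); o=arm.get_obs(); tp=o["position"]; a,b=o["tool_rot"][1:3]; X=np.array([a*a-b*b,2*a*b,0]); Y=np.array([X[1],-X[0],0])
hsv=cv2.cvtColor(w,cv2.COLOR_RGB2HSV); print(o["time"],tp.round(4),o["finger_gap"])
z=float(sys.argv[1]) if len(sys.argv)>1 else .0335
W={}
for n,lo,hi in(("red",0,8),("blu",105,120),("yel",20,28),("grn",50,75)):
    m=((hsv[...,0]>=lo)&(hsv[...,0]<=hi)&(hsv[...,1]>150)).astype(np.uint8)
    k,l,s,ce=cv2.connectedComponentsWithStats(m)
    if k<2: print(n,"none"); continue
    i=1+np.argmax(s[1:,4]); q=onz(c,ce[i],z); W[n]=ce[i]; print(n,ce[i].round(1),s[i,4],q.round(4),"tool x,y mm",((q-tp)@X*1000).round(1),((q-tp)@Y*1000).round(1))
np.savez(sys.argv[2] if len(sys.argv)>2 else "k.npz",K=c[0],p=c[1],r=c[2],**W); cv2.imwrite("pics/last.png",w[:,:,::-1])
E
python3 keys.py .0335 ka.npz
```

```text
23.275 [ 0.5062 -0.219   0.0988] 0.00010383162756550033
red [276.8  49.2] 374 [ 0.5013 -0.1052  0.0335] tool x,y mm 113.0 13.5
blu [275.8  92. ] 332 [ 0.5057 -0.1326  0.0335] tool x,y mm 85.3 13.4
yel [235.8  92. ] 334 [ 0.4773 -0.1373  0.0335] tool x,y mm 85.3 -15.4
grn [234.9  49.2] 376 [ 0.4728 -0.1098  0.0335] tool x,y mm 113.1 -15.4
```

Emit:
carry_out:
  steps:
    - [[0.1,0,0,0],[0.2,0.02,0,0],[0.24,0.05,0,0],[0.24,0.05,0,0]]

```text
time: 23.78
position: [0.5098, -0.1579, 0.0989]
tool_rot: [0.0, 0.647, 0.762, 0.0]
wrist_force: [-0.6, 0.4, -0.1]
finger_gap: -0.0001
finger_force: 0.0
```

```bash
python3 keys.py .0345 kb.npz
python3 - <<'E'
from h import *
a=np.load("ka.npz");b=np.load("kb.npz")
for n in("red","blu","yel","grn"): print(n,tri((a["K"],a["p"],a["r"]),a[n],(b["K"],b["p"],b["r"]),b[n]).round(4))
E
```

```text
23.825 [ 0.5096 -0.1584  0.0989] 0.00020143368830651163
red [257.3 136.3] 281 [ 0.5013 -0.1047  0.0345] tool x,y mm 54.4 0.5
blu [257.1 172.2] 269 [ 0.5057 -0.132   0.0345] tool x,y mm 26.7 0.4
yel [220.5 172. ] 269 [ 0.4775 -0.1365  0.0345] tool x,y mm 26.8 -28.1
grn [219.1 136.1] 289 [ 0.473  -0.1092  0.0345] tool x,y mm 54.5 -28.2
red [ 0.5014 -0.1049  0.0319]
blu [ 0.5058 -0.1325  0.0323]
yel [ 0.4772 -0.1372  0.0316]
grn [ 0.4726 -0.1095  0.0317]
```

View pics/last.png

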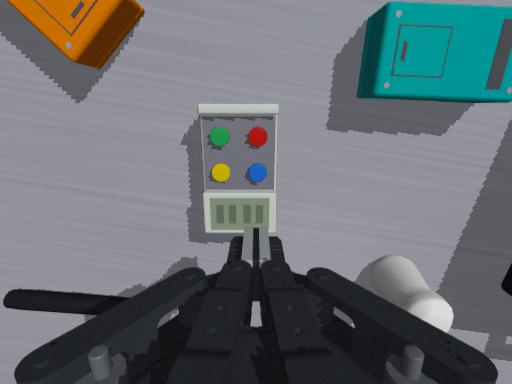

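The timer lies face up at (238,168): display at (240,212), red at (257,136), blue at (257,172), yellow at (220,172), green at (219,136). Next I'll hover over red.

Emit:
carry_out:
  steps:
    - [[0.1,0.002,0,0],[0.217,0.002,0.05,0],[0.217,0.002,0.15,0],[0.217,0.002,0.216,0],[0.217,0.002,0.216,0]]

```text
time: 24.45
position: [0.5, -0.1052, 0.0435]
tool_rot: [-0.001, 0.648, 0.761, -0.001]
wrist_force: [-0.1, -0.6, 0.2]
finger_gap: 0.0002
finger_force: 0.0
```

Emit:
carry_out:
  steps:
    - [[0,0.004,0.024,0],[0,0.004,0.04,0],[0,0.004,0.05,0],[0,0.004,0.05,0]]

```text
time: 24.95
position: [0.5024, -0.105, 0.0327]
tool_rot: [0.001, 0.648, 0.762, 0.0]
wrist_force: [0.1, -1.6, 2.8]
finger_gap: 0.0
finger_force: 1.2
```

Emit:
carry_out:
  steps:
    - [[0,0,0.006,0],[0,0,0.01,0],[0,0,0.01,0]]

```text
time: 25.32
position: [0.5024, -0.105, 0.0309]
tool_rot: [0.001, 0.648, 0.762, 0.0]
wrist_force: [-1.4, -0.8, 9.0]
finger_gap: 0.0
finger_force: 4.6
```

Red bottomed at 9 N. Lift, move to blue and press.

Emit:
carry_out:
  steps:
    - [[0,0,-0.03,0],[0,0,-0.06,0],[0,0,-0.06,0],[-0.06,-0.003,-0.06,0],[-0.111,-0.003,-0.06,0],[-0.111,-0.003,-0.06,0]]

```text
time: 26.08
position: [0.5057, -0.1334, 0.0445]
tool_rot: [-0.0, 0.649, 0.761, -0.0]
wrist_force: [0.7, -0.1, 0.2]
finger_gap: 0.0002
finger_force: 0.0
```

Emit:
carry_out:
  steps:
    - [[0,0,0.024,0],[0,0,0.04,0],[0,0,0.052,0],[0,0,0.06,0],[0,0,0.06,0]]

```text
time: 26.7
position: [0.5054, -0.132, 0.0309]
tool_rot: [0.0, 0.648, 0.762, -0.0]
wrist_force: [-4.5, 0.5, 11.0]
finger_gap: 0.0002
finger_force: 5.3
```

Emit:
carry_out:
  steps:
    - [[0,0,-0.03,0],[0,0,-0.06,0],[0,0,-0.06,0],[0,-0.06,-0.06,0],[0,-0.115,-0.06,0],[0,-0.115,-0.06,0]]

```text
time: 27.45
position: [0.4756, -0.1368, 0.0446]
tool_rot: [-0.0, 0.648, 0.761, -0.0]
wrist_force: [0.5, -0.3, 0.6]
finger_gap: -0.0001
finger_force: 0.0
```

Emit:
carry_out:
  steps:
    - [[0,0,0.024,0],[0,0,0.04,0],[0,0,0.052,0],[0,0,0.06,0],[0,0,0.06,0]]

```text
time: 28.08
position: [0.4775, -0.1368, 0.0308]
tool_rot: [0.0, 0.648, 0.762, 0.0]
wrist_force: [-4.7, 0.5, 11.8]
finger_gap: -0.0001
finger_force: 5.6
```

Emit:
carry_out:
  steps:
    - [[0,0,-0.03,0],[0,0,-0.06,0],[0,0,-0.06,0],[0.06,0,-0.06,0],[0.111,0,-0.06,0],[0.111,0,-0.06,0]]

```text
time: 28.82
position: [0.4723, -0.1081, 0.0446]
tool_rot: [-0.0, 0.647, 0.762, -0.0]
wrist_force: [-0.3, -0.2, -0.5]
finger_gap: 0.0001
finger_force: 0.0
```

Emit:
carry_out:
  steps:
    - [[0,0,0.024,0],[0,0,0.04,0],[0,0,0.052,0],[0,0,0.06,0],[0,0,0.06,0]]

```text
time: 29.45
position: [0.4728, -0.1095, 0.0308]
tool_rot: [0.0, 0.648, 0.762, 0.0]
wrist_force: [-5.4, 2.0, 10.3]
finger_gap: -0.0001
finger_force: 5.7
```

Emit:
carry_out:
  steps:
    - [[0,0,-0.03,0],[0,0,-0.06,0],[0,0,-0.2,0],[-0.1,0,-0.3,0],[-0.24,0,-0.3,0],[-0.24,0,-0.3,0]]

```text
time: 30.2
position: [0.483, -0.1704, 0.1052]
tool_rot: [0.001, 0.649, 0.761, 0.0]
wrist_force: [0.3, -0.5, -0.5]
finger_gap: 0.0
finger_force: 0.0
```

```bash
python3 keys.py .0345 kc.npz
python3 - <<'E'
from h import *
im=grab_frame("top"); c=cam("top")
for t in trace("timer","top"):
    v,u=np.nonzero(t["pixels"]); print(t["score"],onz(c,(u.mean(),v.mean()),.03).round(3))
E
```

```text
30.25 [ 0.4824 -0.1693  0.1047] -0.0001852943598668254
red [293.7 124.8] 278 [ 0.501  -0.1048  0.0345] tool x,y mm 60.7 28.6
blu [292.3 160.6] 259 [ 0.5054 -0.1322  0.0345] tool x,y mm 33.0 28.6
yel [256.3 160.6] 259 [ 0.4771 -0.1367  0.0345] tool x,y mm 33.0 -0.0
grn [256.2 125. ] 274 [ 0.4727 -0.1095  0.0345] tool x,y mm 60.5 -0.1
0.89 [ 0.491 -0.12   0.03 ]
0.75 [0.545 0.12  0.03 ]
0.62 [ 0.345 -0.02   0.03 ]
0.57 [ 0.627 -0.026  0.03 ]
```

All four keys bottomed at 9 to 12 N, and the timer is still lying flat in the same place with the arm clear of it. I'm handing in.

```bash
python3 -c "
from station import arm
print(arm.hand_in())"
```

```text
the job is handed in; nothing more can be done
None
```

I turned the timer onto its back, pressed red, blue, yellow and green fully down one after another, left it lying face up with the arm clear, and handed the job in at about 30 s; no verdict came back.

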